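# Fill the empty cell of the reagent crate

## Robot

A 6-joint arm with a two-finger parallel gripper is mounted at the origin on a cart in front of the work surface, level with it; the furniture and walls round the work are solid. World frame = base frame: x ahead of the robot, y to its left, z up, the work surface at z = 0. Lengths are in m, angles in rad, forces in N, time in s.
With the tool pointing down it reaches from about 0.325 to 0.9 m from the base axis. Payload 6.1 kg.
Tool frame: the origin (TCP) lies midway between the tips of the shut fingers; the grasp point (between the pads) lies 19 mm behind it; z points along the fingers, y is the direction in which the jaws open and shut (so a half turn about z gives the same grasp; the last joint's range is limited). The gripper opens to 87 mm and grips with 3 to 60 N. Pads are 19 mm wide; open, the fingers measure 117 mm over their backs; the gripper's body (75 mm by 190 mm) begins 51 mm behind the grasp point.
Start: joints at [-1.241, 0.22, 1.526, -0, 1.395, -0.126], TCP at [0.275, -0.561, 0.223] pointing down, gripper open.
Joint ranges: [-2.98, 2.98], [-0.91, 2.08], [0.09, 2.57], [-1.24, 4.39], [0.2, 2.65], [-2.68, 2.68]. Speed limits (rad/s): [2.57, 2.57, 3.01, 3.14, 3.14, 3.14].

## Interface

Orientations are given as a unit quaternion [x, y, z, w].
In Python, from cell import manip gives the robot as it stands. The module is installed in compiled form; this text tells all that it offers.
- The arm moves only by the tool apply_moves, never from a script. Its argument "motion" is a list of rows, each a list of 3 entries, a list of its own where there are three numbers: the opening, from -1 (shut) to 1 (fully open), so that 0 is half open, then the shift along the tool's x, y, z in units of 40 mm (1.0 is 40 mm), then the turn about the tool's z in units of 5 degrees (1.0 is 5 degrees). In form: [[claw, [x, y, z], roll], ...]. A call has 1 to 10 rows; each row shifts and turns the pose as measured when the row begins, along the tool's axes as they then stand; what a row does not reach is not made up. A row lasts 1/12 s, in which the tool goes at most 41.7 mm and 7.16 degrees, less where a joint would pass 70% of its speed; a pose out of reach is approached as far as the arm can. A call is refused whole if a number of a shift passes 1 or a number of a turn 1, either way. A call with a gripper value outside its range is refused whole. The fingers move at their own pace and stop on an object; "grip_force" is the grip in N (left out, the last holds). Time passes only in rows, so rows that do not move let the fingers close. It gives the time, the measured TCP pose, the force and the opening at its end, in the units of the state.
- manip.read_state(): the state, without advancing time (a new reading comes with each control period).
- manip.grab_frame(name): name is "scene" or "top" or "wrist"; returns a dict with "img" (384x512x3 uint8, blue, green, red), "fx", "fy", "cx", "cy" (pixels), "rvec" (rotation vector, rad) and "tvec" (3), from world to camera coordinates, as OpenCV has them. Camera axes: x right, y down, z forward; pixel columns grow to the right and rows downward; lengths in m; the calibration is good to about 2 mm. A picture is of the moment at which its call begins. There is no depth.
- manip.sign_off(): hands the job in, once; it reports no verdict.
The state is a dict: "time": time; "joints": joint angles; "joint_velocities": joint speeds; "tau": joint torques, N m; "tcp_pos": TCP position; "ee_rot": TCP orientation; "force": force on the tool from outside, world axes, zero at the start; "moment": the same for the moment, N m; "grip_width": finger opening in m.
Only numpy, scipy, OpenCV 4.12 (cv2) and the standard library are available. Lean on these libraries where they do the work, as an engineer would, in place of code of your own. Each camera call takes 0.05 s, during which the arm holds its last target. There are 200 camera calls.

## Task

Three bottles belong in the blue crate, and one cell is still empty. Take the white-capped amber bottle that stands loose on the desk (not one of the black-topped dropper bottles) and set it down upright on the floor of the crate's empty cell, without dropping it and leaving the two bottles already there standing in their cells; then let go.

Things in the scene. Friction and masses are not known exactly. Their poses are not given: they have to be found in the camera images.
- bottle: The loose bottle to be stored: small round amber bottle with a ribbed white screw cap, 27 mm in diameter (the cap, the upper 20 mm, is 24 mm), 61 mm high, about 30 g, standing upright on the desk to the robot's left of the crate, among taller amber dropper bottles with black rubber tops (33 mm in diameter, 90 to 96 mm high, at least 130 mm away from it, centre to centre). Origin: centre of its underside; z up through the cap.
- crate: The blue plastic crate, fixed to the desk: an open-topped tray 56 (x) x 184 (y) x 24 mm high, with a small bail on each end reaching 14 mm further out. Walls, dividers and floor are 4 mm thick. Three cells in a row along its y axis, each 48 (x) by 56 (y) mm inside, centred at y = -60, 0 and +60 mm, x = 0. Origin: centre of its underside, on the desk; the cell floors lie at z = 4 mm. Two cells hold a bottle each, the third, any of the three, is empty.
- stored_a: A bottle just like the loose one (amber, white cap, 27 mm in diameter, 61 mm high) that already stands near the middle of one cell of the crate; not fixed. Origin: centre of its underside; z up.
- stored_b: The second bottle that already stands in a cell of the crate, same kind and size, not fixed. Origin: centre of its underside; z up.
Mind the look-alikes: they are no part of the job. There is more than one size of the crate; the one meant has the size given above.

How it is judged:
On the way:
1. the bottle, still held by the fingers, is upright inside a cell with its underside within 15 mm of the cell's floor (x of bottle in the frame of crate between -0.016 and 0.016 m and (y of bottle in the frame of crate between -0.08 and -0.04 m or y of bottle in the frame of crate between -0.02 and 0.02 m or y of bottle in the frame of crate between 0.04 and 0.08 m) and angle between bottle's own z axis and vertical below 0.17 rad and z of bottle in the frame of crate below 0.019 m and contact force between bottle and the fingers above 0.3 N), for 0.1 s.
At the end, for the whole second after the job is handed in: The loose bottle rests released on the floor of the empty cell (underside within 5 mm of it, centre within 16 mm of the cell's centre across the row and 20 mm along it, upright within 10 degrees); both stored bottles are upright within 10 degrees and within 30 mm of where they were (x of bottle in the frame of crate between -0.016 and 0.016 m and (y of bottle in the frame of crate between -0.08 and -0.04 m or y of bottle in the frame of crate between -0.02 and 0.02 m or y of bottle in the frame of crate between 0.04 and 0.08 m) and angle between each of bottle, stored_a, stored_b's own z axis and vertical below 0.17 rad and z of bottle in the frame of crate below 0.009 m and linear speed of bottle below 0.02 m/s and distance of each of stored_a, stored_b from where it was at the start of the episode below 0.03 m); the robot touches nothing.
It fails at once if a stored bottle is tipped over or pulled out of its cell (angle between any of stored_a, stored_b's own z axis and vertical above 0.5 rad or distance of any of stored_a, stored_b from where it was at the start of the episode above 0.04 m).
It also fails if it takes over 40 s, if anything falls off the work surface, if the arm or the gripper's body presses on something with over 40 N, if the wrist force passes 120 N, or if a joint passes its speed limit or range.

## Working session

There is one attempt and no reset: what is moved stays moved. The work goes in short steps, Python scripts to look and compute and a tool call to move; the robot and the scene stay as the last step left them, time stands still between calls to the robot, and variables do not carry over. Pictures are saved under pics/ and viewed, on a budget of 10 in all, crops included, one or two more only if the job needs it, and the job is handed in when it is done.

Besides the shell and the picture viewer there is one more tool, called after "Request:" as name(argument=value, ...) on one line, values as JSON. apply_moves: Moves the arm, as the interface text tells. Its arguments: {"type":"object","properties":{"motion":{"type":"array"},"grip_force":{"type":"number"}},"required":["motion"]}

```bash
mkdir -p pics; cat > h.py <<'E'
import numpy as np, cv2
from cell import manip
def grab(n,fn=None):
    f=manip.grab_frame(n)
    if fn: cv2.imwrite('pics/'+fn,f['img'])
    f['K']=np.array([[f['fx'],0,f['cx']],[0,f['fy'],f['cy']],[0,0,1.]])
    f['R']=cv2.Rodrigues(np.array(f['rvec'],float))[0]; f['t']=np.array(f['tvec'],float).ravel()
    return f
def unproj(f,uv,z):
    d=f['R'].T@np.linalg.solve(f['K'],np.array([uv[0],uv[1],1.])); c=-f['R'].T@f['t']
    return c+d*(z-c[2])/d[2]
def proj(f,p): return cv2.projectPoints(np.array(p,float).reshape(-1,3),np.array(f['rvec'],float),np.array(f['tvec'],float),f['K'],None)[0].reshape(-1,2)
E
python3 - <<'E'
from h import *
import pickle
for n in('top','scene'):
    f=grab(n,n+'1.png'); pickle.dump(f,open(n+'.pkl','wb')); print(n,-f['R'].T@f['t'],f['R'][2])
print(manip.read_state())
E
```

```text
top [0.25224668 0.06117001 1.16706843] [ 0.1998279  -0.01640869 -0.97969361]
scene [0.04689691 0.78906909 0.90006966] [ 0.34252676 -0.61028559 -0.71430169]
{'time': 0.1, 'joints': array([-1.24109146e+00,  2.21157267e-01,  1.52748390e+00, -1.24690190e-05,
        1.39471951e+00, -1.26107256e-01]), 'joint_velocities': array([-0.00018991, -0.00334644, -0.00143217,  0.00110195, -0.00181314,
        0.00026515]), 'tau': array([ 1.14338829e-03, -4.95943451e+01, -3.88518798e+01,  7.01140822e-02,
        5.15554729e-02, -2.73701471e-05]), 'tcp_pos': array([ 0.27492557, -0.56066092,  0.22154724]), 'ee_rot': array([ 9.74141002e-01,  2.25939210e-01, -9.59408607e-05, -8.78806571e-04]), 'force': array([-0.28459446, -0.29902703, -0.67968388]), 'moment': array([ 0.00285776, -0.03532023,  0.01242797]), 'grip_width': 0.08707287554330591}
```

View pics/top1.png

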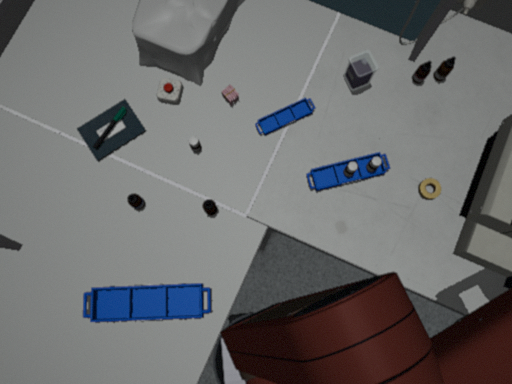

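View pics/scene1.png

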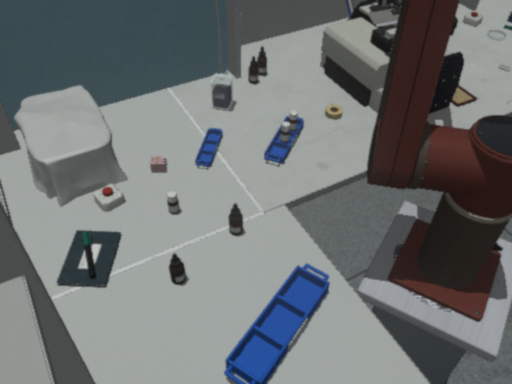

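```bash
python3 - <<'E'
from h import *
import pickle
f=pickle.load(open('top.pkl','rb')); im=f['img']
print('bottle cap',unproj(f,(194.5,141),.061))
for uv in((194.5,141),(352,166),(374.5,160.5)): print(uv,unproj(f,uv,.061))
for n,uv in dict(drop1=(136,202),drop2=(210,208)).items(): print(n,unproj(f,uv,.04))
b=im.astype(int); m=((b[:,:,0]>90)&(b[:,:,0]-b[:,:,2]>70)).astype(np.uint8)
m[:140]=0;m[210:]=0;m[:,:300]=0;m[:,395:]=0
pts=cv2.findNonZero(m).reshape(-1,2)
w=np.array([unproj(f,p,.024)[:2] for p in pts],np.float32)
r=cv2.minAreaRect(w);print(r); print(cv2.boxPoints(r))
a=cv2.resize(im[140:210,300:400],None,fx=7,fy=7,interpolation=cv2.INTER_CUBIC)
c=cv2.resize(im[120:170,170:220],None,fx=5,fy=5,interpolation=cv2.INTER_CUBIC)
o=np.zeros((490+255,700,3),np.uint8); o=np.zeros((490,700,3),np.uint8);o[:]=a
o2=np.zeros((600,800,3),np.uint8); o2[:490,:700]=a; o2[350:600,550:800]=c
cv2.imwrite('pics/crop1.png',o2)
E
```

```text
bottle cap [0.62832632 0.17759029 0.061     ]
(194.5, 141) [0.62832632 0.17759029 0.061     ]
(352, 166) [ 0.52548484 -0.20204711  0.061     ]
(374.5, 160.5) [ 0.53377411 -0.25898472  0.061     ]
drop1 [0.49329032 0.33482436 0.04      ]
drop2 [0.46007064 0.15461182 0.04      ]
((0.5235865712165833, -0.19822749495506287), (0.054804060608148575, 0.20802316069602966), 8.75081729888916)
[[ 0.48067945 -0.09959555]
 [ 0.5123276  -0.30519718]
 [ 0.5664937  -0.29685944]
 [ 0.53484553 -0.09125781]]
```

View pics/crop1.png

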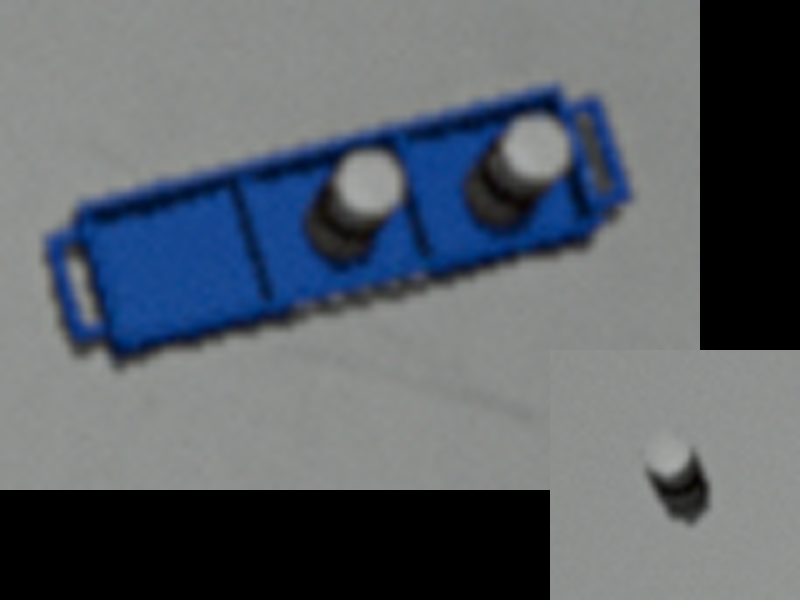

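Top view: the loose bottle is at (194,141), and the target crate is centred near (348,172). Its stored caps are at (353,166) and (377,161), so the empty cell is the left one (325,177). A box stands close to the arm at the right edge, so I'll raise first and then move left.

Request:
apply_moves(motion=[[1, [0, 0, -1], 0], [1, [0, 0, -1], 0], [1, [0, 0, -1], 0], [1, [0.44, -0.9, 0], 0], [1, [0.44, -0.9, 0], 0], [1, [0.44, -0.9, 0], 0], [1, [0.44, -0.9, 0], 0], [1, [0.44, -0.9, 0], 0], [1, [0.44, -0.9, 0], 0], [1, [0.44, -0.9, 0], 0]])

```text
time: 0.93
tcp_pos: [0.2732, -0.2766, 0.3416]
ee_rot: [0.975, 0.222, -0.001, -0.006]
force: [0.9, 1.0, 1.2]
grip_width: 0.087
```

Request:
apply_moves(motion=[[1, [0.9, 0, 0], -1], [1, [0.9, 0, 0], -1], [1, [0.9, 0, 0], -1], [1, [0.9, 0, 0], -1], [1, [0.9, 0, 0], -1], [1, [0.9, 0, 0], -1], [1, [0.9, 0, 0], -1], [1, [0.9, 0, 0], -1], [1, [0.9, 0, 0], -1], [1, [0.9, 0, 0], -1]])

```text
time: 1.77
tcp_pos: [0.5054, 0.0034, 0.3419]
ee_rot: [0.78, 0.626, 0.001, -0.003]
force: [1.1, 0.7, 0.9]
grip_width: 0.0869
```

```bash
cat >> h.py <<'E'
def togo(x,y,z,yaw=8.75):
    from scipy.spatial.transform import Rotation as Ro
    s=manip.read_state(); R=Ro.from_quat(s['ee_rot']).as_matrix()
    a=np.degrees(np.arctan2(R[1,1],R[0,1]))
    print('t',s['time'],'tcp',s['tcp_pos'].round(4),'units',(R.T@(np.array([x,y,z])-s['tcp_pos'])/.04).round(2),'roll units',round(-(yaw-a)/5,2),'tilt',R[:,2].round(3),'j',np.round(s['joints'],2),'F',np.round(s['force'],1),'w',s['grip_width'])
E
python3 -c "
from h import *
togo(.628,.178,.2)"
```

```text
t 1.7667 tcp [0.5054 0.0034 0.3419] units [4.91 2.06 3.56] roll units -4.24 tilt [-0.002  0.006 -1.   ] j [-0.15 -0.12  1.66  0.01  1.61  0.06] F [1.1 0.7 0.9] w 0.08691118956813312
```

Request:
apply_moves(motion=[[1, [0, 0, 0.8], -1], [1, [0, 0, 0.8], -1], [1, [0, 0, 0.8], -1], [1, [0.4, 0.4, 0.8], -1], [1, [0.8, 0.6, 0], -0.3], [1, [0.8, 0.6, 0], 0], [1, [0.8, 0.6, 0], 0], [1, [0.6, 0.6, 0], 0], [1, [0.5, 0.3, 0], 0], [1, [0, 0, 0], 0]])

```text
time: 2.6
tcp_pos: [0.6017, 0.1952, 0.2024]
ee_rot: [0.636, 0.772, -0.001, -0.005]
force: [-0.4, -0.3, -0.6]
grip_width: 0.0866
```

```bash
python3 -c "
from h import *
togo(.628,.178,.032)
f=grab('wrist','w1.png')
print(proj(f,[[.628,.178,.061],[.628,.178,0]]))
import pickle;pickle.dump(f,open('w1.pkl','wb'))"
```

```text
t 2.6 tcp [0.6017 0.1952 0.2024] units [-0.58  0.6   4.25] roll units 0.45 tilt [-0.01   0.005 -1.   ] j [ 0.19  0.26  1.52  0.01  1.37 -0.01] F [-0.4 -0.3 -0.6] w 0.08664386320313243
[[271.36232411 199.54354424]
 [268.6817173  187.16921019]]
```

View pics/w1.png

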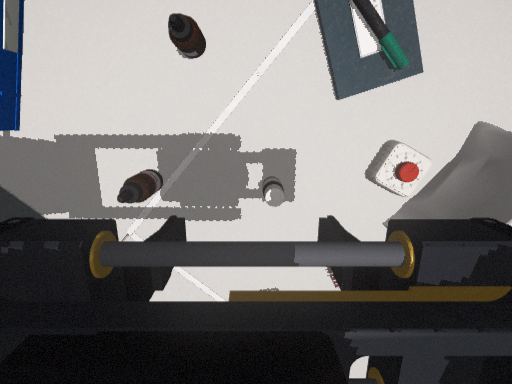

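The wrist view shows the loose cap at about (275,197), a few pixels from where I predicted it. The nearest dropper is well to the left.

```bash
python3 -c "
from h import *
import pickle;f=pickle.load(open('w1.pkl','rb'))
p=unproj(f,(275,198),.061);print(p)
togo(p[0],p[1],.032)
cv2.imwrite('pics/w1c.png',cv2.resize(f['img'][160:230,235:315],None,fx=8,fy=8,interpolation=cv2.INTER_CUBIC))"
```

```text
[0.63184924 0.18071778 0.061     ]
t 2.65 tcp [0.6011 0.1935 0.2022] units [-0.48  0.74  4.24] roll units 0.45 tilt [-0.011  0.003 -1.   ] j [ 0.18  0.26  1.52  0.01  1.37 -0.01] F [-0.2 -0.3 -0.9] w 0.0866166418727013
```

View pics/w1c.png

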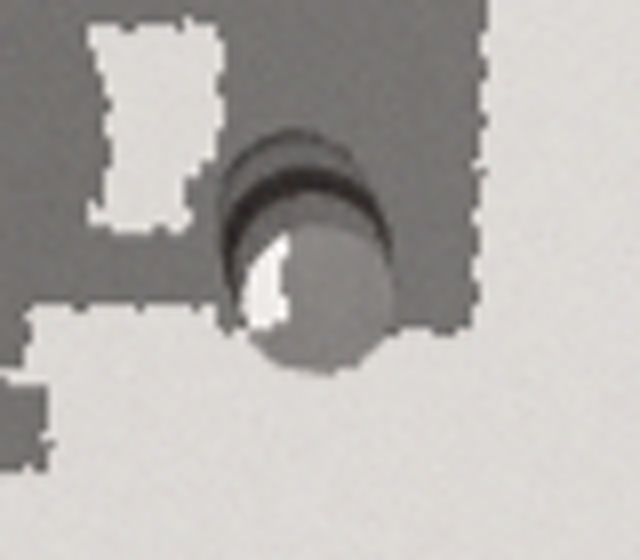

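The cap centre is at (275,197), which puts the bottle at about (0.631, 0.180).

Request:
apply_moves(motion=[[1, [-0.25, 0.37, 0], 0.45], [1, [-0.25, 0.37, 0], 0], [1, [0, 0, 0.6], 0], [1, [0, 0, 0.6], 0], [1, [0, 0, 0.6], 0], [1, [0, 0, 0], 0], [1, [0, 0, 0], 0]])

```text
time: 3.23
tcp_pos: [0.6321, 0.1723, 0.1275]
ee_rot: [0.652, 0.758, -0.004, -0.005]
force: [0.5, -0.5, 1.4]
grip_width: 0.087
```

```bash
python3 -c "
from h import *
togo(.6315,.1805,.032)"
```

```text
t 3.2333 tcp [0.6321 0.1723 0.1275] units [0.2  0.05 2.39] roll units -0.04 tilt [-0.013 -0.    -1.   ] j [ 0.15  0.38  1.52  0.    1.26 -0.01] F [ 0.5 -0.5  1.4] w 0.08700606303138704
```

Request:
apply_moves(motion=[[1, [0.2, 0.03, 0.5], 0], [1, [0, 0, 0.5], 0], [1, [0, 0, 0.5], 0], [1, [0, 0, 0.5], 0], [1, [0, 0, 0.3], 0], [1, [0, 0, 0], 0]])

```text
time: 3.73
tcp_pos: [0.6361, 0.1776, 0.0438]
ee_rot: [0.653, 0.757, -0.0, -0.0]
force: [-1.3, 0.7, 0.1]
grip_width: 0.087
```

```bash
python3 -c "
from h import *
togo(.6315,.1805,.030)
f=grab('wrist','w2.png'); print(proj(f,[[.6315,.1805,.061]]))"
```

```text
t 3.7333 tcp [0.6361 0.1776 0.0438] units [ 0.09 -0.1   0.34] roll units -0.07 tilt [-0.001  0.    -1.   ] j [0.15 0.48 1.56 0.   1.11 0.01] F [-1.3  0.7  0.1] w 0.08702347633757243
[[244.12087042 235.13033351]]
```

View pics/w2.png

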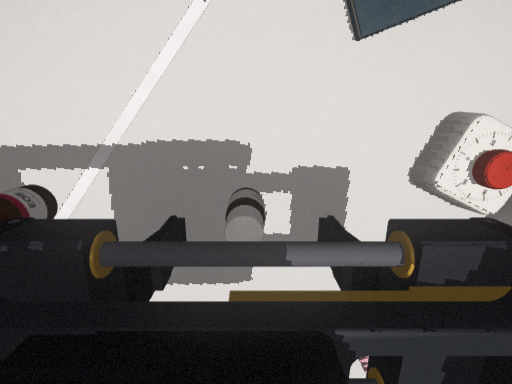

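The cap is between the jaws at column 245, which matches the prediction (244). I'll correct, descend and close.

Request:
apply_moves(motion=[[1, [0.09, -0.1, 0.3], 0], [1, [0, 0, 0], 0], [-1, [0, 0, 0], 0], [-1, [0, 0, 0], 0], [-1, [0, 0, 0], 0], [-1, [0, 0, 0], 0], [-1, [0, 0, 0], 0], [-1, [0, 0, 0], 0], [-1, [0, 0, 0], 0], [-1, [0, 0, 0], 0]], grip_force=15)

```text
time: 4.62
tcp_pos: [0.6372, 0.1817, 0.0408]
ee_rot: [0.653, 0.757, 0.005, 0.004]
force: [0.8, 0.1, -0.5]
grip_width: 0.0416
```

```bash
python3 -c "
from h import *
togo(.6315,.1805,.1)"
```

```text
t 4.6167 tcp [0.6372 0.1817 0.0408] units [-0.01 -0.13 -1.48] roll units -0.07 tilt [ 0.012  0.002 -1.   ] j [0.16 0.48 1.56 0.   1.09 0.01] F [ 0.8  0.1 -0.5] w 0.041642466668654815
```

Still too high and the fingers haven't made contact, so I'll hold them half open and go lower first.

Request:
apply_moves(motion=[[0.1, [0, -0.12, 0.25], 0], [0.1, [0, 0, 0.2], 0], [0.1, [0, 0, 0], 0], [0.1, [0, 0, 0], 0]])

```text
time: 4.95
tcp_pos: [0.6318, 0.1808, 0.0204]
ee_rot: [0.653, 0.757, 0.005, 0.004]
force: [0.1, 0.0, 0.3]
grip_width: 0.0477
```

```bash
python3 -c "
from h import *
togo(.6315,.1805,.03)"
```

```text
t 4.95 tcp [0.6318 0.1808 0.0204] units [-0.01 -0.01 -0.24] roll units -0.07 tilt [ 0.012  0.002 -1.   ] j [0.16 0.49 1.58 0.   1.05 0.01] F [0.1 0.  0.3] w 0.047688125494009054
```

Request:
apply_moves(motion=[[0.1, [0, 0, -0.24], 0], [0.1, [0, 0, 0], 0], [-1, [0, 0, 0], 0], [-1, [0, 0, 0], 0], [-1, [0, 0, 0], 0], [-1, [0, 0, 0], 0], [-1, [0, 0, 0], 0], [-1, [0, 0, 0], 0], [-1, [0, 0, 0], 0]], grip_force=15)

```text
time: 5.7
tcp_pos: [0.6319, 0.1808, 0.0313]
ee_rot: [0.653, 0.757, 0.005, 0.004]
force: [0.4, -0.1, -0.0]
grip_width: 0.026
```

```bash
python3 -c "
from h import *
togo(.6315,.1805,.1)"
```

```text
t 5.7 tcp [0.6319 0.1808 0.0313] units [-0.01  0.01 -1.72] roll units -0.07 tilt [ 0.012  0.002 -1.   ] j [0.16 0.48 1.58 0.   1.07 0.01] F [ 0.4 -0.1 -0. ] w 0.02599788861753397
```

Request:
apply_moves(motion=[[-1, [0, 0, 0], 0], [-1, [0, 0, 0], 0], [-1, [0, 0, -0.3], 0], [-1, [0, 0, -0.6], 0], [-1, [0, 0, -0.8], 0], [-1, [0, 0, -0.8], 0], [-1, [0, 0, 0], 0]])

```text
time: 6.28
tcp_pos: [0.628, 0.1801, 0.1341]
ee_rot: [0.653, 0.757, 0.002, 0.001]
force: [1.2, -0.1, 1.1]
grip_width: 0.026
```

```bash
python3 -c "
from h import *
togo(.5145,-.139,.12)
grab('wrist','w3.png')"
```

```text
t 6.2833 tcp [0.628  0.1801 0.1341] units [-7.48 -3.97  0.33] roll units -0.07 tilt [ 0.004  0.001 -1.   ] j [0.16 0.35 1.53 0.   1.25 0.01] F [ 1.2 -0.1  1.1] w 0.025985083818880282
```

View pics/w3.png

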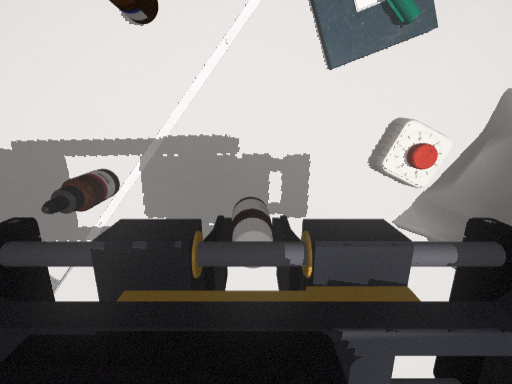

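The bottle is gripped upright between the pads at (252,235) and is off the desk. Moving to the crate.

Request:
apply_moves(motion=[[-1, [-0.5, -0.27, -0.2], 0], [-1, [-0.85, -0.45, -0.1], 0], [-1, [-0.85, -0.45, 0], 0], [-1, [-0.85, -0.45, 0], 0], [-1, [-0.85, -0.45, 0], 0], [-1, [-0.85, -0.45, 0], 0], [-1, [-0.85, -0.45, 0], 0], [-1, [-0.85, -0.45, 0], 0], [-1, [-0.5, -0.25, 0], 0], [-1, [0, 0, 0], 0]])

```text
time: 7.17
tcp_pos: [0.5144, -0.1251, 0.1399]
ee_rot: [0.651, 0.759, 0.0, -0.001]
force: [0.0, 0.2, -0.3]
grip_width: 0.0264
```

```bash
python3 -c "
from h import *
import pickle
togo(.5145,-.139,.12)
f=grab('wrist','w4.png');pickle.dump(f,open('w4.pkl','wb'))
C=np.array([.5236,-.1982,0]);ey=np.array([-.152,.988,0]);ex=np.array([.988,.152,0])
print(proj(f,[C+sx*.028*ex+y*ey+[0,0,.024] for y in(.092,.03,-.092) for sx in(-1,1)]).round(0))"
```

```text
t 7.1667 tcp [ 0.5144 -0.1251  0.1399] units [-0.35 -0.05  0.5 ] roll units 0.02 tilt [-0.002  0.002 -1.   ] j [-0.39  0.07  1.85  0.    1.22 -0.54] F [ 0.   0.2 -0.3] w 0.026379445413618148
[[223. 170.]
 [276. 170.]
 [225. 224.]
 [275. 224.]
 [227. 316.]
 [272. 316.]]
```

View pics/w4.png

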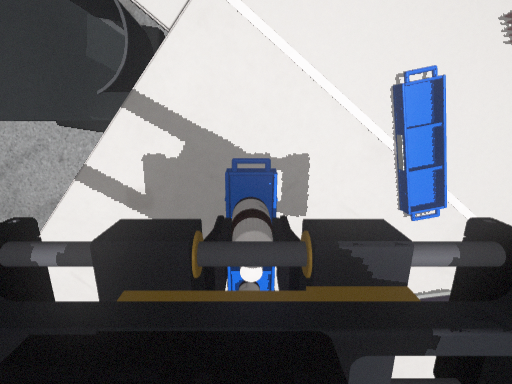

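The crate end appears with corners at (226,170) and (277,170). That agrees with my estimate to within about 2 mm, and the yaw is aligned. Adjusting and going down.

Request:
apply_moves(motion=[[-1, [-0.33, 0, 0.3], 0], [-1, [0, 0, 0.5], 0], [-1, [0, 0, 0.5], 0], [-1, [0, 0, 0.2], 0], [-1, [0, 0, 0], 0], [-1, [0, 0, 0], 0]])

```text
time: 7.72
tcp_pos: [0.5179, -0.1319, 0.0774]
ee_rot: [0.65, 0.76, 0.002, -0.003]
force: [0.5, 0.8, 0.7]
grip_width: 0.0264
```

```bash
python3 -c "
from h import *
togo(.5165,-.1385,.037)"
```

```text
t 7.7167 tcp [ 0.5179 -0.1319  0.0774] units [-0.16 -0.06  1.01] roll units 0.03 tilt [-0.002  0.007 -1.   ] j [-0.4   0.16  1.88  0.01  1.1  -0.56] F [0.5 0.8 0.7] w 0.026369074775704878
```

Request:
apply_moves(motion=[[-1, [-0.18, -0.05, 0.1], 0], [-1, [0, 0, 0.2], 0], [-1, [0, 0, 0.2], 0], [-1, [0, 0, 0.15], 0], [-1, [0, 0, 0], 0], [-1, [0, 0, 0], 0]])

```text
time: 8.22
tcp_pos: [0.5195, -0.139, 0.0518]
ee_rot: [0.649, 0.761, 0.003, -0.001]
force: [0.8, -0.3, -0.3]
grip_width: 0.026
```

```bash
python3 -c "
from h import *
togo(.5165,-.1385,.037)"
```

```text
t 8.2167 tcp [ 0.5195 -0.139   0.0518] units [ 0.02 -0.07  0.37] roll units 0.05 tilt [ 0.003  0.005 -1.   ] j [-0.41  0.2   1.89  0.01  1.05 -0.57] F [ 0.8 -0.3 -0.3] w 0.02599292557618385
```

Request:
apply_moves(motion=[[-1, [0, -0.07, 0.15], 0], [-1, [0, 0, 0.12], 0], [-1, [0, 0, 0], 0], [-1, [0, 0, 0], 0]])

```text
time: 8.55
tcp_pos: [0.5166, -0.1396, 0.0403]
ee_rot: [0.649, 0.76, 0.003, -0.0]
force: [0.1, -0.3, 0.3]
grip_width: 0.026
```

```bash
python3 -c "
from h import *
togo(.5165,-.1385,.036)
f=grab('top')
cv2.imwrite('pics/t2.png',cv2.resize(f['img'][120:230,270:420],None,fx=5,fy=5,interpolation=cv2.INTER_CUBIC))"
```

```text
t 8.55 tcp [ 0.5166 -0.1396  0.0403] units [0.03 0.   0.11] roll units 0.05 tilt [ 0.003  0.005 -1.   ] j [-0.41  0.22  1.9   0.01  1.02 -0.58] F [ 0.1 -0.3  0.3] w 0.026030758661911343
```

Request:
apply_moves(motion=[[-1, [0.03, 0, 0.08], 0], [-1, [0, 0, 0.05], 0], [-1, [0, 0, 0], 0], [-1, [0, 0, 0], 0]])

```text
time: 8.93
tcp_pos: [0.517, -0.1384, 0.0352]
ee_rot: [0.649, 0.76, 0.003, 0.0]
force: [-0.0, -0.2, 0.5]
grip_width: 0.0261
```

```bash
python3 -c "
from h import *
togo(.5165,-.1385,.034)
f=grab('scene')
cv2.imwrite('pics/s2.png',cv2.resize(f['img'][80:180,220:350],None,fx=6,fy=6,interpolation=cv2.INTER_CUBIC))"
```

```text
t 8.9333 tcp [ 0.517  -0.1384  0.0352] units [ 0.   -0.01  0.03] roll units 0.05 tilt [ 0.004  0.004 -1.   ] j [-0.41  0.22  1.9   0.01  1.01 -0.57] F [-0.  -0.2  0.5] w 0.026105989339852226
```

View pics/s2.png

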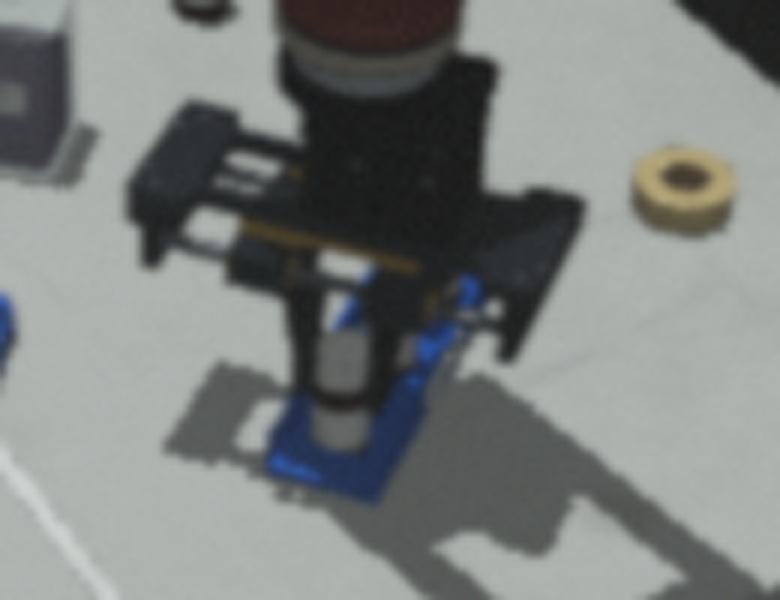

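The scene view shows the bottle upright in the empty cell at (342,400 in the crop), with its base just at the floor. I'll press down slightly to feel the floor, then open.

Request:
apply_moves(motion=[[-1, [0, 0, 0.05], 0], [-1, [0, 0, 0.02], 0], [-1, [0, 0, 0], 0]])

```text
time: 9.23
tcp_pos: [0.5175, -0.1392, 0.0353]
ee_rot: [0.649, 0.761, 0.003, 0.0]
force: [0.1, 0.9, -0.7]
grip_width: 0.0261
```

Request:
apply_moves(motion=[[-1, [0, 0, 0.08], 0], [-1, [0, 0, 0], 0]])

```text
time: 9.4
tcp_pos: [0.5181, -0.1399, 0.0342]
ee_rot: [0.649, 0.761, 0.002, 0.001]
force: [-0.0, 0.1, -0.9]
grip_width: 0.0264
```

Request:
apply_moves(motion=[[-1, [0, 0, 0.08], 0], [-1, [0, 0, 0], 0]])

```text
time: 9.57
tcp_pos: [0.519, -0.1406, 0.033]
ee_rot: [0.649, 0.761, 0.002, 0.002]
force: [-0.0, -0.1, 0.1]
grip_width: 0.0265
```

Request:
apply_moves(motion=[[-1, [0.03, -0.04, 0.06], 0], [-1, [0, 0, 0], 0]])

```text
time: 9.73
tcp_pos: [0.5197, -0.1408, 0.0327]
ee_rot: [0.649, 0.761, 0.003, 0.005]
force: [0.9, -0.3, -0.8]
grip_width: 0.0262
```

```bash
python3 -c "
from h import *
togo(.5165,-.1385,.034)
f=grab('wrist')
cv2.imwrite('pics/w5.png',f['img'][100:330,130:380])"
```

```text
t 9.7333 tcp [ 0.5197 -0.1408  0.0327] units [ 0.07 -0.07 -0.03] roll units 0.07 tilt [ 0.011 -0.002 -1.   ] j [-0.41  0.23  1.9   0.    1.   -0.57] F [ 0.9 -0.3 -0.8] w 0.02623978781973418
```

View pics/w5.png

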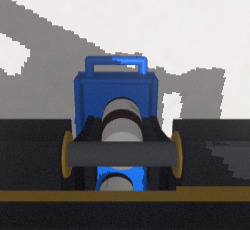

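The bottle is nearly centred in the end cell and the neighbour is clear. Releasing.

Request:
apply_moves(motion=[[-0.3, [0, 0, 0], 0], [-0.1, [0, 0, 0], 0], [0.1, [0, 0, 0], 0], [0.3, [0, 0, 0], 0], [0.3, [0, 0, 0], 0], [0.3, [0, 0, -0.3], 0], [0.3, [0, 0, -0.7], 0], [0.3, [0, 0, -0.9], 0], [0.3, [0, 0, -0.9], 0], [0.3, [0, 0, 0], 0]])

```text
time: 10.62
tcp_pos: [0.5142, -0.1385, 0.1453]
ee_rot: [0.649, 0.761, 0.001, -0.001]
force: [1.7, -1.0, 1.0]
grip_width: 0.0565
```

```bash
python3 -c "
from h import *
togo(.5165,-.1385,.25)
f=grab('scene')
cv2.imwrite('pics/s3.png',cv2.resize(f['img'][90:180,230:350],None,fx=6,fy=6,interpolation=cv2.INTER_CUBIC))"
```

```text
t 10.6167 tcp [ 0.5142 -0.1385  0.1453] units [ 0.    0.06 -2.62] roll units 0.06 tilt [-0.     0.004 -1.   ] j [-0.41  0.07  1.84  0.    1.23 -0.57] F [ 1.7 -1.   1. ] w 0.05648311589074981
```

View pics/s3.png

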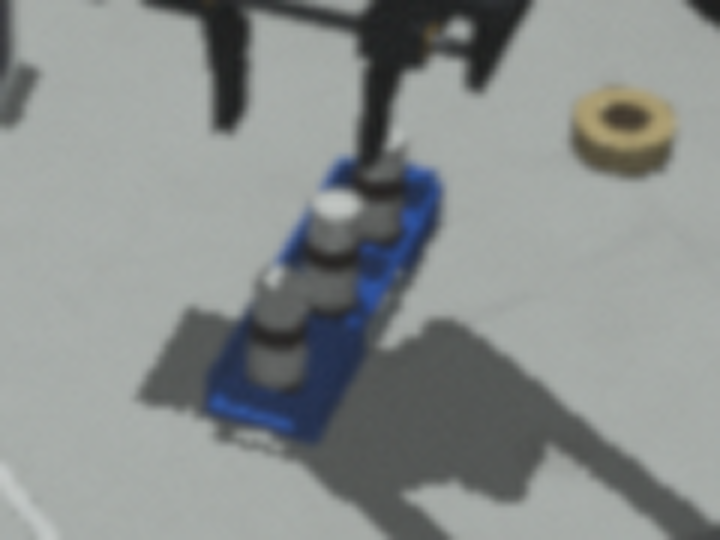

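All three bottles stand upright in their cells, with the new one at (277,330 in the crop). A numeric check, then I'll hand in.

```bash
python3 -c "
from h import *
f=grab('scene')
C=np.array([.525,-.1979]);ey=np.array([-.152,.988]);ex=np.array([.988,.152])
for n,uv,z in(('cap',(275.7,135.5),.065),('base',(276.2,152.3),.004)):
    p=unproj(f,uv,z)[:2]; print(n,p,'crate xy',(p-C)@ex,(p-C)@ey)
print(proj(f,[[.5165,-.1385,.004],[.5165,-.1385,.065]]))
manip.sign_off()"
```

```text
cap [ 0.52015493 -0.13962641] crate xy 0.004070651613405855 0.058310754222238435
base [ 0.51694819 -0.14248315] crate xy 0.0004681742059104262 0.05597572243657821
[[275.65264888 153.1420087 ]
 [276.66980142 136.16888924]]
the job is handed in; nothing more can be done
```

I picked up the loose white-capped bottle by its cap and set it down in the empty end cell of the blue crate. I then let go, lifted the gripper clear and handed the job in at about 10.7 s.

- **New bottle:** it stands upright, within about 4 mm of the cell's centre both ways. The cap and base readings differ by 2–4 mm, which is about the measuring error.
- **Stored bottles:** in the last picture both still stand upright in their cells. I judged this by eye and did not measure how far they moved.
- **Touching the floor:** I could not confirm this from the force reading, because its noise is about 1 N. As I pressed down before release, the fingers went about 2 mm lower than where I expected contact, so any gap when I let go was at most a millimetre or so.
- **First grasp:** my first closing was too high. I reopened before the fingers touched the bottle and went lower.

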